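Hold the spice cupboard door to its hinge

TASK

The small spice cupboard's door is off and stands in a slotted wooden stand: take it out and hold it upright at the cupboard, standing straight out from the open front, with its brass hinge knuckle midway between the two knuckles on the jamb so that all three holes line up for the pin. Finish while still holding it there steadily in the air: do not let go, do not rest it on the lower knuckle or the counter or push it hard against the cupboard, and leave the bowl, keeper, brush and pin where they are.

Things in the scene. Friction and masses are not known exactly. Their poses are not given: they have to be found in the camera images.
- cupboard: (Sizes in mm.) Fixed open-fronted brown spice cupboard, 110 deep (x) x 200 wide (y) x 215 high. Origin: centre of underside; x points from the open front (x = -55) to the back. A wooden jamb strip on the front at y = -85 carries a brass hinge leaf, 30 wide, its face at x = -71, with two brass knuckles (upright tubes, 20 outside, hole 12) at z = 68 to 92 and 128 to 152.
- jamb_axis (a point): On the vertical axis of the jamb's knuckle holes, midway between the two knuckles (cupboard x = -84, y = -85, z = 110); axes as the cupboard. The 36 mm gap is open to -x: the door's knuckle enters it level, moving along +x, and would touch the leaf 3 mm past alignment.
- door: Loose upright wood door, 150 wide (x) x 12 thick (y) x 160 high, 0.28 kg, balanced within 4 mm of mid width. Origin: centre of bottom edge, which stands 12 above the counter in the stand. x points to the hinge edge. White knob 16 out of the -y face at x = -58, z = 85. Pinch it at the middle of the top edge. Hung straight out, its x points as the cupboard's x, its bottom 30 above the counter.
- door_axis (a point): Centre of the door's brass knuckle (upright tube, 20 outside, hole 12, 26 high): door x = 93 (18 beyond the hinge edge), y = 0, z = 80; axes as the door. Holes lined up: it coincides with jamb_axis, with 5 mm free above and below the knuckle.
- stand: Fixed light-wood stand, 130 long (x) x 90 wide, base 12 thick; two rails along x, 46 high, leave a 16 wide slot along its middle, open at both ends, in which the door stands, parallel to the stand's x and pointing the same way. Origin: centre of underside.
- bowl: Bystander: terracotta bowl, 110 across, 50 high. Origin: centre of its underside.
- keeper: Bystander: closed clear plastic food keeper with green lid, 96 x 76 x 62 high. Origin: centre of its underside.
- pin: Bystander: the steel hinge pin, 7 in diameter, 107 long with a 20 mm bent end, lying flat. Origin: under its middle, x along it.
- brush: Bystander: kitchen brush with light handle and red silicone head, lying flat, 173 long (x from -115 to 58 about the origin), 36 wide, 12 thick.
There are look-alikes about, which are no part of the job. There is more than one size of the door; the job needs the largest.

How it is judged:
On the way, in this order (a step that is already met when the one before it is completed fails the run):
1. the door is held, out of the stand (horizontal distance between door and stand above 0.08 m and contact force between the fingers and door above 1 N and height (world z) of door above 0.016 m), for 0.1 s.
2. the door's knuckle is held in line between the jamb's knuckles (horizontal distance between door_axis and jamb_axis below 0.004 m and z of door_axis in the frame of cupboard between 0.106 and 0.114 m and angle between door's own z axis and vertical below 0.07 rad and angle between the x axis of door and the x axis of cupboard, either way round below 0.2 rad and contact force between the fingers and door above 1 N and contact force between door and cupboard below 4 N and height (world z) of door above 0.02 m), for 0.3 s.
At the end, for the whole second after the job is handed in: The fingers hold the door still, upright (0.07 rad) and straight out from the front (0.2 rad), its knuckle centre within 4 mm of the jamb hole axis sideways and 4 mm of mid-gap in height, its bottom over 20 mm above the counter, touching the cupboard with under 4 N (all of step 2 and linear speed of door below 0.02 m/s); the arm keeps its last pose, push and grip.
It fails at once if the bowl is pushed more than 25 mm from its place (distance of bowl from where it was at the start of the episode above 0.025 m).
It fails at once if the keeper is pushed more than 25 mm from its place (distance of keeper from where it was at the start of the episode above 0.025 m).
It fails at once if the pin is pushed more than 25 mm from its place (distance of pin from where it was at the start of the episode above 0.025 m).
It fails at once if the brush is pushed more than 25 mm from its place (distance of brush from where it was at the start of the episode above 0.025 m).
It also fails if it takes over 43 s, if anything falls off the work surface, if the arm or the gripper's body presses on something with over 40 N, if the wrist force passes 120 N, or if a joint passes its speed limit or range.

ROBOT

A 6-joint arm with a two-finger parallel gripper is mounted at the origin on the work surface. World frame = base frame: x ahead of the robot, y to its left, z up, the work surface at z = 0. Lengths are in m, angles in rad, forces in N, time in s.
With the tool pointing down it reaches from about 0.35 to 0.975 m from the base axis. Payload 4.9 kg.
Tool frame: the origin (TCP) lies at the very end of the fingers, on their centre line; the grasp point (between the pads) lies 19 mm behind it; z points along the fingers, y is the direction in which the jaws open and shut (so a half turn about z gives the same grasp; the last joint's range is limited). The gripper opens to 85 mm and grips with 20 to 120 N. Pads are 22 mm wide; open, the fingers measure 114 mm over their backs; the gripper's body (76 mm by 85 mm) begins 54 mm behind the grasp point. The pads swing forward as they close: fully open they stand 13 mm farther back than shut.
Start: joints at [1.076, 0.053, 1.613, -0, 1.476, -0.119], TCP at [0.229, 0.581, 0.202] pointing down, gripper open.
Joint ranges: [-3.01, 3.01], [-1.01, 2.22], [0.06, 2.58], [-1.02, 4.17], [0.09, 2.62], [-3.14, 3.14]. Speed limits (rad/s): [2.57, 2.57, 3.14, 3.14, 3.14, 3.14].

INTERFACE

Orientations are given as a rotation vector (axis times angle).
In Python, from station import ctrl gives the robot as it stands.
- The arm moves only by the tool apply_moves, never from a script. Its argument "deltas" is a list of rows, each a list of 5 numbers: the shift along the tool's x, y, z in m, then the turn about the tool's z in rad, then the gripper's target within -1 to 1 (fully open at 1, half-way at 0, shut at -1). A call has exactly 8 rows; each row shifts and turns the pose as measured when the row begins, along the tool's axes as they then stand; what a row does not reach is not made up. A row lasts 1/8 s, in which the tool goes at most 62.5 mm and 10.7 degrees, less where a joint would pass 70% of its speed; a pose out of reach is approached as far as the arm can. A call with a gripper value outside its range is refused whole. The fingers move at their own pace and stop on an object; "grip_force" is the grip in N (left out, the last holds). Time passes only in rows, so rows that do not move let the fingers close, or fill a call up. It gives the time, the measured TCP pose, the force and the opening at its end, in the units of the state.
- ctrl.get_obs(): the state, without advancing time (a new reading comes with each control period).
- ctrl.get_image(name): name is "side" or "top" or "wrist"; returns a dict with "img" (384x512x3 uint8, red, green, blue), "range_z" (384x512 float32, m along the optical axis (not along the pixel's ray), 0 where there is no reading), "mtx" (3x3 intrinsics, pixels), "k1" (the pictures are not rectified: a ray, as slopes to the right and down, at radius r is drawn at 1 + k1 r^2 times it, then the intrinsics apply), "eye" and "attitude" of the camera in the world; the wrist camera has in their place "mount" (4x4, takes a point from camera to tool coordinates, whose origin is the TCP and whose axes are the flange's). Camera axes: x right, y down, z forward; pixel columns grow to the right and rows downward; lengths in m; the calibration is good to about 2 mm. A picture is of the moment at which its call begins: read the wrist's pose just before it.
- ctrl.finish_job(): hands the job in, once; it reports no verdict.
Trained networks look in a picture, given as the dict that the camera call returned (one of the last four; its "shot" number tells which), for a name from the list of things; names that differ only in an ending like _2 or _b are one class to them, and where a whole thing is asked for, a point or a joint stands for the part that bears it (a point fixed in the world has none). Each returns a list of dicts, best first, with "confidence" (0 to 1); they miss things now and then, are a little off and sometimes report something else, mostly with a low value. They report only what shows in the picture. A call takes as long as a camera call. They do not tell look-alikes from the thing itself.
- ctrl.search_frame(picture, target): "extent" ([left, top, width, height] in pixels, round what is visible of it).
- ctrl.spot_point(picture, target): "uv" ([column, row] in pixels: a listed point, or the origin of a listed thing).
The state is a dict: "t": time; "q": joint angles; "dq": joint speeds; "effort": joint torques, N m; "tool_pos": TCP position; "tool_rot": TCP orientation; "contact_force": force on the tool from outside, world axes, zero at the start; "wrist_torque": the same for the moment, N m; "opening": finger opening in m.
Only numpy, scipy, OpenCV 4.12 (cv2) and the standard library are available. Lean on these libraries where they do the work, as an engineer would, in place of code of your own. Each camera call takes 0.05 s, during which the arm holds its last target.

## Working session

There is one attempt and no reset: what is moved stays moved. The work goes in short steps, Python scripts to look and compute and a tool call to move; the robot and the scene stay as the last step left them, time stands still between calls to the robot, and variables do not carry over. Pictures are saved under pics/ and viewed, and the job is handed in when it is done.

Besides the shell and the picture viewer there is one more tool, called after "Emit:" as name(argument=value, ...), one argument or row to a line, values as JSON. apply_moves: Moves the arm, as the interface text tells. Its arguments: {"type":"object","properties":{"deltas":{"type":"array"},"grip_force":{"type":"number"}},"required":["deltas"]}

```bash
ls; mkdir -p pics; cat > h.py <<'E'
import numpy as np, cv2, pickle
from station import ctrl
from scipy.spatial.transform import Rotation as R
def save(p,n): cv2.imwrite('pics/'+n,cv2.cvtColor(p['img'],cv2.COLOR_RGB2BGR))
E
python3 - <<'E'
from h import *
o=ctrl.get_obs(); print(o)
for n in ('side','top','wrist'):
    p=ctrl.get_image(n); save(p,n+'0.png'); pickle.dump((p,o),open(n+'0.pkl','wb'))
    print(n,{k:v for k,v in p.items() if k not in('img','range_z')})
    for t in ('cupboard','door','stand','bowl','keeper','pin','brush'):
        print(t,[(d['extent'],round(d['confidence'],2)) for d in ctrl.search_frame(p,t)][:4],[(d['uv'],round(d['confidence'],2)) for d in ctrl.spot_point(p,t)][:4])
    for t in ('door_axis','jamb_axis'):
        print(t,[(d['uv'],round(d['confidence'],2)) for d in ctrl.spot_point(p,t)][:4])
print(ctrl.get_obs()['t'])
E
```

```text
pics
{'t': 0.0, 'q': array([ 1.07601743e+00,  5.33610295e-02,  1.61431686e+00, -1.15144223e-05,
        1.47599724e+00, -1.18974484e-01]), 'dq': array([ 0.00011537, -0.00079741,  0.00086392, -0.00051382,  0.0006894 ,
       -0.00069006]), 'effort': array([-1.59266501e-04, -3.93662918e+01, -3.70184863e+01, -4.67074324e-05,
        6.68566834e-03,  2.38504145e-05]), 'tool_pos': array([0.22904449, 0.58077288, 0.20054685]), 'tool_rot': array([-0.58672715, -3.08568669,  0.00312314]), 'contact_force': array([-0.09205198, -0.02560929, -0.73220592]), 'wrist_torque': array([-0.01236872,  0.0252405 , -0.02892635]), 'opening': 0.08525986230316829}
side {'mtx': array([[405.63228629,   0.        , 256.24481715],
       [  0.        , 405.63228629, 189.3930203 ],
       [  0.        ,   0.        ,   1.        ]]), 'k1': 0.01617141605542945, 'eye': array([0.46957537, 0.83634179, 0.7028921 ]), 'attitude': array([-0.11352391,  2.72950233, -1.41408165]), 'shot': 1}
cupboard [([231.1, 208.5, 116.1, 117.8], 0.77)] [([282.5, 303.7], 0.62)]
door [([277.1, 166.7, 38.0, 42.9], 0.92), ([261.8, 116.3, 14.2, 
[... 1673 characters left out ...]
'mtx': array([[267.72702644,   0.        , 253.7197808 ],
       [  0.        , 267.72702644, 190.66068359],
       [  0.        ,   0.        ,   1.        ]]), 'k1': -0.014331008965889631, 'mount': array([[-1.57079186e-04, -9.48232166e-01, -3.17577920e-01,
         8.17029181e-02],
       [ 9.99999746e-01,  7.20090847e-05, -7.09622624e-04,
         2.26488659e-04],
       [ 6.95755492e-04, -3.17577951e-01,  9.48231913e-01,
        -1.72555931e-01],
       [ 0.00000000e+00,  0.00000000e+00,  0.00000000e+00,
         1.00000000e+00]]), 'shot': 3}
cupboard [([80.1, 346.7, 48.7, 37.3], 0.66)] []
door [] []
stand [] []
bowl [] []
keeper [] []
pin [] []
brush [] []
door_axis []
jamb_axis []
2.55
```

View images.

```bash
python3 - <<'E'
import cv2
s=cv2.imread('pics/side0.png'); cv2.imwrite('pics/side0c.png',cv2.resize(s[100:340,150:400],None,fx=3,fy=2.5*1,interpolation=cv2.INTER_CUBIC)[:600])
t=cv2.imread('pics/top0.png'); cv2.imwrite('pics/top0c.png',cv2.resize(t[100:320,90:400],None,fx=2.5,fy=2.5,interpolation=cv2.INTER_CUBIC))
E
```

```text
(no output)
```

View pics/side0c.png

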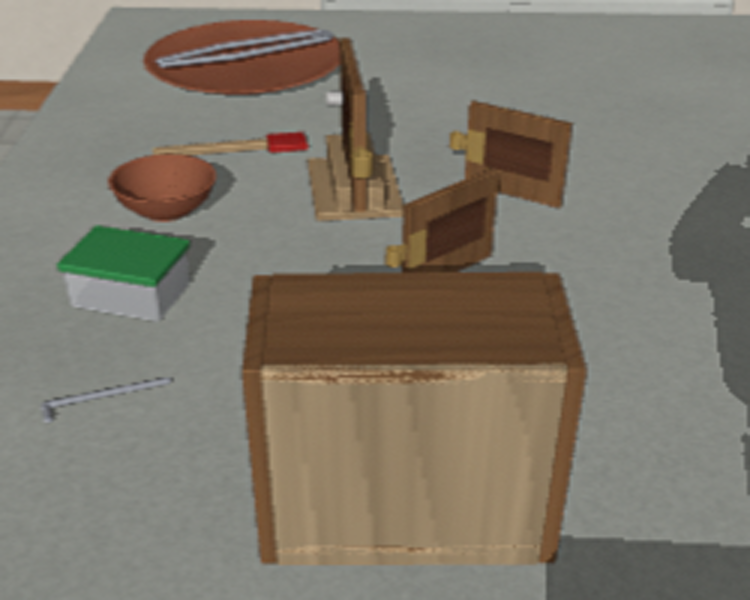

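View pics/top0c.png

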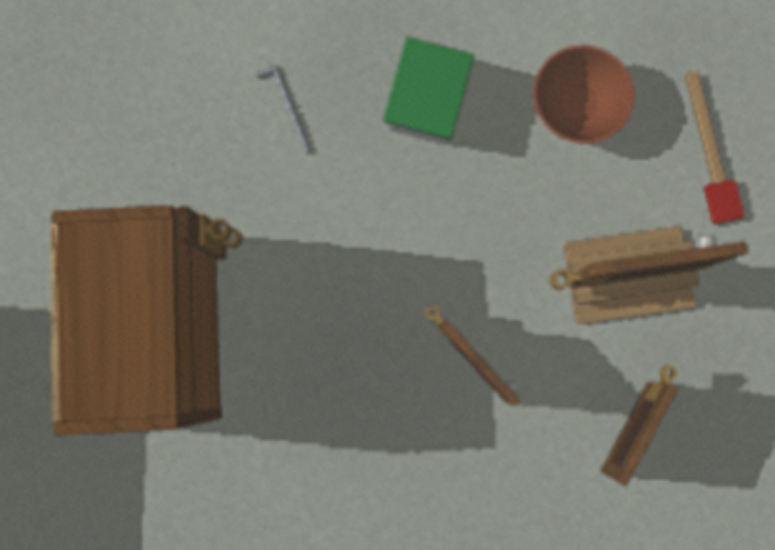

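View pics/top0.png

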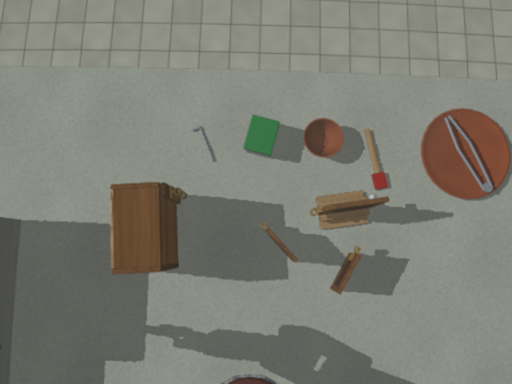

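```bash
cat >> h.py <<'E'
def rays(p,uv):
    u=np.asarray(uv,float).reshape(-1,2); m=p['mtx']
    d=(u-[m[0,2],m[1,2]])/[m[0,0],m[1,1]]
    s=d.copy()
    for _ in range(8): s=d/(1+p['k1']*(s**2).sum(1,keepdims=True))
    return np.c_[s,np.ones(len(s))]
def pose(p,o=None):
    if 'eye' in p:
        return R.from_rotvec(p['attitude']).as_matrix(),p['eye']
    T=R.from_rotvec(o['tool_rot']).as_matrix(); M=p['mount']
    return T@M[:3,:3], T@M[:3,3]+o['tool_pos']
def cloud(p,o=None):
    h,w=p['range_z'].shape; vv,uu=np.mgrid[:h,:w]
    r=rays(p,np.c_[uu.ravel(),vv.ravel()]); A,e=pose(p,o)
    return ((r*p['range_z'].reshape(-1,1))@A.T+e).reshape(h,w,3)
def onz(p,uv,z,o=None):
    A,e=pose(p,o); d=rays(p,uv)@A.T
    return e+d*((z-e[2])/d[:,2:])
def proj(p,X,o=None):
    A,e=pose(p,o); c=(np.atleast_2d(X)-e)@A; s=c[:,:2]/c[:,2:]
    s=s*(1+p['k1']*(s**2).sum(1,keepdims=True)); m=p['mtx']
    return s*[m[0,0],m[1,1]]+[m[0,2],m[1,2]]
E
python3 - <<'E'
from h import *
top,o=pickle.load(open('top0.pkl','rb')); side,_=pickle.load(open('side0.pkl','rb'))
for n,p in(('top',top),('side',side)):
    C=cloud(p); ok=p['range_z']>0; print(n,ok.mean())
    g=C[...,2][ok]; print('z med',np.median(g),np.percentile(g,[1,50,99]))
    def rect(l,box,z0,z1):
        a,b,c,d=box; M=np.zeros(ok.shape,bool); M[b:d,a:c]=1
        M&=ok&(C[...,2]>z0)&(C[...,2]<z1); P=C[M]
        if len(P)<10: print(l,len(P));return
        (cx,cy),(w,h),an=cv2.minAreaRect(P[:,:2].astype(np.float32)); print(l,len(P),'c',round(cx,4),round(cy,4),'wh',round(w,4),round(h,4),'ang',round(an,1),'z',P[:,2].mean().round(4))
    if n=='top':
        rect('cuptop',(95,170,195,285),.205,.225)
        rect('doortop',(300,180,400,230),.164,.180)
        rect('door all',(300,180,400,230),.06,.164)
        rect('stand base',(300,180,400,240),.008,.018)
        rect('stand rails',(300,180,400,240),.04,.064)
        rect('kn',(165,180,195,210),.14,.16)
        rect('d2',(255,215,305,270),.06,.3); rect('d3',(325,240,370,300),.06,.3)
    else:
        rect('cuptop',(225,190,355,270),.205,.225)
        rect('doortop',(255,100,280,180),.164,.180)
        rect('stand rails',(245,140,290,190),.04,.064)
        rect('kn',(255,140,280,180),.07,.12)
E
```

```text
top 0.9959055582682291
z med 0.0004157436026797079 [-7.58007206e-01  4.15743603e-04  2.16066083e-01]
cuptop 4515 c 0.4806 0.2588 wh 0.2002 0.1212 ang 4.1 z 0.2157
doortop 343 c 0.5528 -0.2406 wh 0.0122 0.1538 ang 9.6 z 0.1722
door all 268 c 0.5562 -0.2234 wh 0.0283 0.1765 ang 10.8 z 0.1128
stand base 816 c 0.5643 -0.266 wh 0.1096 0.2085 ang 14.5 z 0.0125
stand rails 499 c 0.5525 -0.2389 wh 0.0483 0.1495 ang 9.7 z 0.0466
kn 95 c 0.5656 0.1922 wh 0.0308 0.0327 ang 73.7 z 0.1514
d2 242 c 0.4619 -0.0634 wh 0.1281 0.0205 ang 45.2 z 0.1046
d3 393 c 0.3942 -0.2404 wh 0.0207 0.1269 ang 63.8 z 0.0993
side 0.9960886637369791
z med 0.0002751020587027364 [-7.55021761e-01  2.75102059e-04  2.63440093e-01]
cuptop 4729 c 0.4809 0.2651 wh 0.2003 0.1146 ang 4.1 z 0.2145
doortop 114 c 0.5538 -0.2374 wh 0.0123 0.1539 ang 9.6 z 0.1712
stand rails 236 c 0.5523 -0.2287 wh 0.0481 0.136 ang 9.6 z 0.0465
kn 151 c 0.5559 -0.2125 wh 0.0178 0.1597 ang 14.1 z 0.0978
```

The three doors in the top picture are the one in the stand at (350,205), one at (280,243) and one at (346,270). The one in the stand has a top edge measured at 0.154 x 0.012 at z = 0.172, so it is the largest and the only one in a stand. The other two have tops about 0.11–0.13 long. I'll confirm it in a crop and start turning and rising.

```bash
python3 - <<'E'
import cv2
t=cv2.imread('pics/top0.png'); cv2.imwrite('pics/crop1.png',cv2.resize(t[170:310,250:400],None,fx=4,fy=4,interpolation=cv2.INTER_CUBIC))
E
```

```text
(no output)
```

View pics/crop1.png

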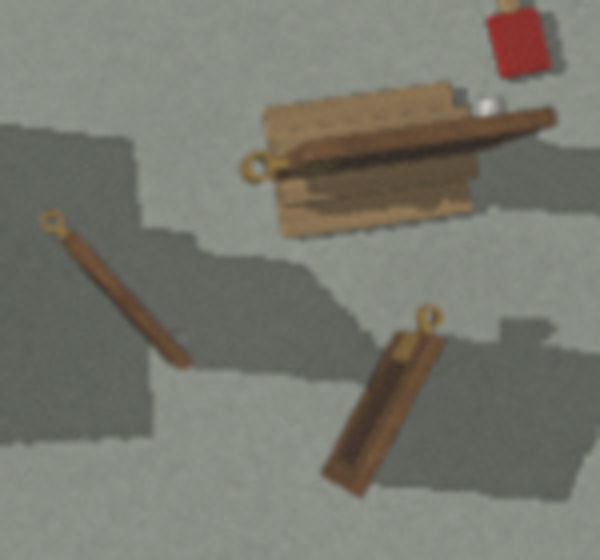

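Emit:
apply_moves(
  deltas=[
    [0, 0, -0.03, 0.17, 1],
    [0, 0, -0.03, 0.17, 1],
    [0, 0, -0.03, 0.17, 1],
    [0, 0, -0.03, 0.17, 1],
    [0, 0, -0.02, 0.17, 1],
    [0, 0, -0.01, 0.17, 1],
    [0, 0, 0, 0, 1],
    [0, 0, 0, 0, 1],
  ],
)

```text
t: 3.55
tool_pos: [0.2291, 0.5809, 0.3551]
tool_rot: [2.054, 2.377, -0.003]
contact_force: [-0.9, 0.5, -0.1]
opening: 0.0853
```

```bash
cat > go.py <<'E'
import sys
from h import *
o=ctrl.get_obs(); T=R.from_rotvec(o['tool_rot']).as_matrix()
tgt=np.array([float(a) for a in sys.argv[1:4]]); yaw=float(sys.argv[4])
cy=np.degrees(np.arctan2(T[1,0],T[0,0]))
print('t',o['t'],'pos',o['tool_pos'].round(4),'yaw',cy.round(2),'tilt',np.degrees(np.arccos(-T[2,2])).round(2),'open',round(o['opening'],4),'F',o['contact_force'].round(2),'q6',o['q'][5].round(3))
print('delta tool',((tgt-o['tool_pos'])@T).round(4),'turn',-np.radians(yaw-cy).round(4))
E
python3 go.py .5533 -.239 .27 99.6
```

```text
t 3.55 pos [0.2291 0.5809 0.3551] yaw 98.34 tilt 0.13 open 0.0853 F [-0.9   0.53 -0.06] q6 0.93
delta tool [-0.8581  0.2019  0.0864] turn -0.0219
```

The crop shows the stand door with its knuckle at the left end and knob at the right. Moving over to it.

Emit:
apply_moves(
  deltas=[
    [-0.054, 0.0126, 0, 0, 1],
    [-0.054, 0.0126, 0, 0, 1],
    [-0.054, 0.0126, 0, 0, 1],
    [-0.054, 0.0126, 0, 0, 1],
    [-0.054, 0.0126, 0, 0, 1],
    [-0.054, 0.0126, 0, 0, 1],
    [-0.054, 0.0126, 0, 0, 1],
    [-0.054, 0.0126, 0, 0, 1],
  ],
)

```text
t: 4.55
tool_pos: [0.3964, 0.1589, 0.3472]
tool_rot: [2.024, 2.403, -0.022]
contact_force: [1.0, 0.4, -0.2]
opening: 0.0853
```

```bash
python3 go.py .5533 -.239 .27 99.6
```

```text
t 4.55 pos [0.3964 0.1589 0.3472] yaw 99.8 tilt 0.79 open 0.0853 F [ 0.99  0.43 -0.21] q6 0.04
delta tool [-0.4181  0.0877  0.08  ] turn 0.0034
```

Emit:
apply_moves(
  deltas=[
    [-0.06, 0.0125, 0.01, 0, 1],
    [-0.06, 0.0125, 0.01, 0, 1],
    [-0.06, 0.0125, 0.01, 0, 1],
    [-0.06, 0.0125, 0.01, 0, 1],
    [-0.06, 0.0125, 0.01, 0, 1],
    [-0.06, 0.0125, 0.01, 0, 1],
    [-0.04, 0.008, 0.01, 0, 1],
    [-0.02, 0.004, 0, 0, 1],
  ],
)

```text
t: 5.55
tool_pos: [0.5523, -0.247, 0.2704]
tool_rot: [-2.003, -2.408, 0.021]
contact_force: [-0.3, 0.4, -0.6]
opening: 0.0855
```

```bash
python3 go.py .5533 -.239 .24 99.6; python3 - <<'E'
from h import *
o=ctrl.get_obs(); p=ctrl.get_image('wrist'); save(p,'w1.png'); pickle.dump((p,o),open('w1.pkl','wb'))
C=cloud(p,o); 
for z0,z1 in((.164,.182),(.04,.056)):
    M=(C[...,2]>z0)&(C[...,2]<z1)&(p['range_z']>0)&(abs(C[...,0]-.553)<.1)&(abs(C[...,1]+.239)<.1)
    P=C[M]; print(len(P),cv2.minAreaRect(P[:,:2].astype(np.float32)),P[:,2].mean(), P.mean(0))
E
```

```text
t 5.55 pos [ 0.5523 -0.247   0.2704] yaw 100.5 tilt 0.93 open 0.0855 F [-0.34  0.36 -0.65] q6 -0.721
delta tool [0.0077 0.0029 0.0304] turn 0.0156
1601 ((0.5537984371185303, -0.2393825352191925), (0.012007275596261024, 0.14905333518981934), 9.750271797180176) 0.17227535183800863 [ 0.55269366 -0.23317311  0.17227535]
1808 ((0.5140362977981567, -0.23907619714736938), (0.1263669729232788, 0.1297500729560852), 9.639105796813965) 0.04629489274854772 [ 0.5510823  -0.22914539  0.04629489]
```

View pics/w1.png

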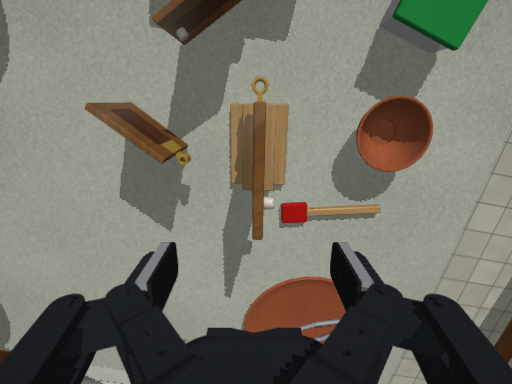

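The wrist picture shows the door edge-on in the stand, with its knuckle at (260,86) and its bottom end at (257,238). It agrees with the top camera: centre (0.5535,-0.2393), yaw 99.7.

Emit:
apply_moves(
  deltas=[
    [0.008, 0.003, 0.02, 0.014, 1],
    [0, 0, 0.02, 0, 1],
    [0, 0, 0.02, 0, 1],
    [0, 0, 0.015, 0, 1],
    [0, 0, 0.0, 0, 1],
    [0, 0, 0, 0, 1],
    [0, 0, 0, 0, 1],
    [0, 0, 0, 0, 1],
  ],
)

```text
t: 6.6
tool_pos: [0.5519, -0.2368, 0.189]
tool_rot: [-2.016, -2.397, 0.023]
contact_force: [0.1, -0.1, 1.1]
opening: 0.0857
```

```bash
python3 go.py .5536 -.2393 .14 99.7
```

```text
t 6.6 pos [ 0.5519 -0.2368  0.189 ] yaw 99.88 tilt 1.0 open 0.0857 F [ 0.06 -0.13  1.13] q6 -0.694
delta tool [-0.0027  0.0021  0.0489] turn 0.0031
```

Emit:
apply_moves(
  deltas=[
    [-0.0027, 0.002, 0.012, 0.003, 1],
    [0, 0, 0.012, 0, 1],
    [0, 0, 0.012, 0, 1],
    [0, 0, 0.01, 0, 1],
    [0, 0, 0.004, 0, 1],
    [0, 0, 0, 0, 1],
    [0, 0, 0, 0, 1],
    [0, 0, 0, 0, 1],
  ],
)

```text
t: 7.6
tool_pos: [0.5537, -0.2397, 0.1354]
tool_rot: [-2.02, -2.394, 0.023]
contact_force: [-0.2, 0.4, -0.6]
opening: 0.0852
```

```bash
python3 go.py .5536 -.2393 .138 99.7;  python3 - <<'E'
from h import *
o=ctrl.get_obs(); print(R.from_rotvec(o['tool_rot']).as_matrix().round(4))
p=ctrl.get_image('wrist'); save(p,'w2.png'); pickle.dump((p,o),open('w2.pkl','wb'))
E
```

```text
t 7.6 pos [ 0.5537 -0.2397  0.1354] yaw 99.68 tilt 0.99 open 0.0852 F [-0.21  0.44 -0.58] q6 -0.692
delta tool [ 0.0004 -0.0001 -0.0026] turn -0.0003
[[-0.1681  0.9856 -0.0166]
 [ 0.9858  0.1681 -0.0049]
 [-0.0021 -0.0172 -0.9999]]
```

View pics/w2.png

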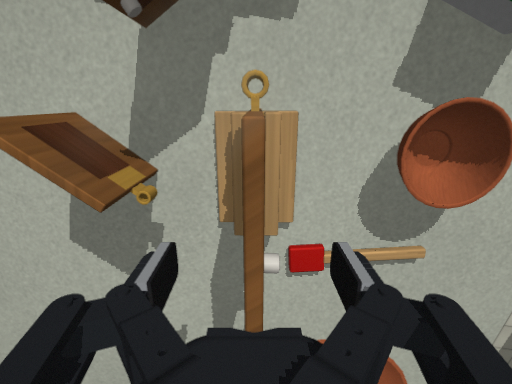

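Emit:
apply_moves(
  deltas=[
    [0, 0, 0, 0, -1],
    [0, 0, 0, 0, -1],
    [0, 0, 0, 0, -1],
    [0, 0, 0, 0, -1],
    [0, 0, 0, 0, -1],
    [0, 0, 0, 0, -1],
    [0, 0, 0, 0, -1],
    [0, 0, 0, 0, -1],
  ],
  grip_force=80,
)

```text
t: 8.65
tool_pos: [0.5543, -0.2401, 0.1367]
tool_rot: [-2.021, -2.395, 0.022]
contact_force: [0.6, -0.2, 0.8]
opening: 0.009
```

```bash
python3 go.py .5536 -.2393 .235 99.7
```

```text
t 8.65 pos [ 0.5543 -0.2401  0.1367] yaw 99.69 tilt 0.92 open 0.009 F [ 0.62 -0.22  0.78] q6 -0.692
delta tool [ 0.0005 -0.0021 -0.0983] turn -0.0003
```

Emit:
apply_moves(
  deltas=[
    [0, 0, -0.005, 0, -1],
    [0, 0, -0.01, 0, -1],
    [0, 0, -0.012, 0, -1],
    [0, 0, -0.012, 0, -1],
    [0, 0, -0.012, 0, -1],
    [0, 0, -0.012, 0, -1],
    [0, 0, -0.005, 0, -1],
    [0, 0, 0, 0, -1],
  ],
)

```text
t: 9.65
tool_pos: [0.5545, -0.2391, 0.208]
tool_rot: [-2.019, -2.393, 0.023]
contact_force: [0.3, -0.1, -4.0]
opening: 0.0086
```

```bash
python3 go.py .575 .05 .21 94.1;  python3 - <<'E'
from h import *
o=ctrl.get_obs()
p=ctrl.get_image('wrist'); save(p,'w3.png'); pickle.dump((p,o),open('w3.pkl','wb'))
p=ctrl.get_image('side'); save(p,'s3.png'); pickle.dump((p,o),open('s3.pkl','wb'))
s=cv2.imread('pics/s3.png'); cv2.imwrite('pics/s3c.png',cv2.resize(s[60:260,190:400],None,fx=3,fy=3,interpolation=cv2.INTER_CUBIC))
E
```

```text
t 9.65 pos [ 0.5545 -0.2391  0.208 ] yaw 99.68 tilt 1.02 open 0.0086 F [ 0.35 -0.12 -3.98] q6 -0.692
delta tool [ 0.2816  0.0687 -0.0037] turn 0.0975
```

View pics/s3c.png

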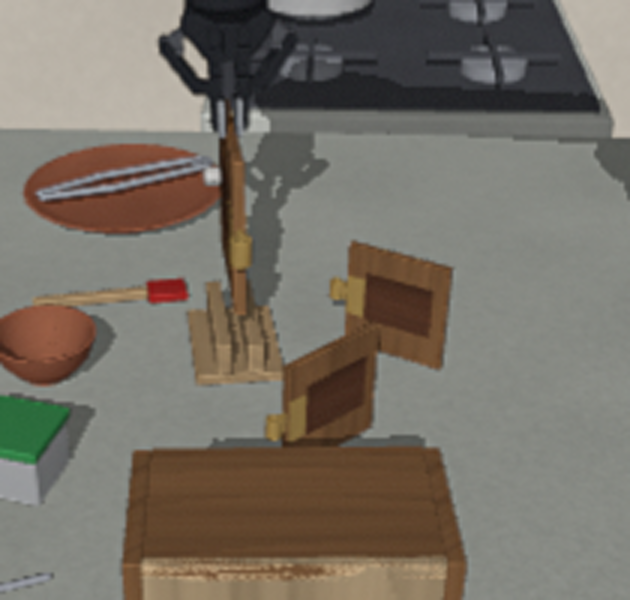

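View pics/w3.png

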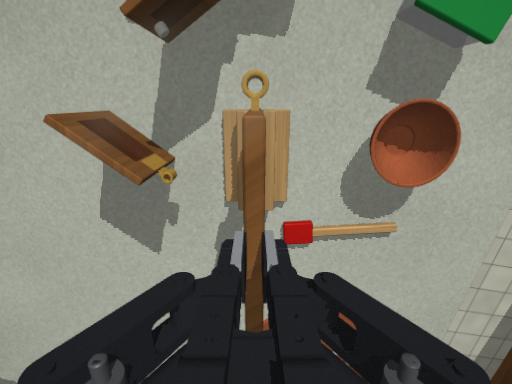

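The door is out of the slot and held, in line with the fingers. Next I'll measure its knuckle in the tool frame and start the transfer.

```bash
cat > kn.py <<'E'
from h import *
def tool_cloud(p):
    h,w=p['range_z'].shape; vv,uu=np.mgrid[:h,:w]
    r=rays(p,np.c_[uu.ravel(),vv.ravel()])*p['range_z'].reshape(-1,1)
    M=p['mount']; return (r@M[:3,:3].T+M[:3,3]).reshape(h,w,3)
if __name__=='__main__':
    import sys
    p,o=pickle.load(open(sys.argv[1],'rb'))
    D=tool_cloud(p); ok=p['range_z']>0
    x,y,z=D[...,0],D[...,1],D[...,2]
    M=ok&(abs(y)<.02)&(x>.02)&(x<.12)&(z<.06)&(z>-.06)
    P=D[M]; 
    T=P[P[:,0]<.07]; print('doortop n',len(T),'z',np.percentile(T[:,2],[5,50,95]).round(4))
    Tt=T[abs(T[:,2]-np.median(T[:,2]))<.006]
    print('slope z vs x',np.polyfit(Tt[:,0],Tt[:,2],1).round(4),'y mid line',[(round(a,3),((Tt[(abs(Tt[:,0]-a)<.004),1].min()+Tt[(abs(Tt[:,0]-a)<.004),1].max())/2).round(4)) for a in np.arange(.02,.07,.01)], 'z vs y',np.polyfit(Tt[:,1],Tt[:,2],1).round(4), 'xmax',P[P[:,2]<np.median(Tt[:,2])+.006][:,0].max().round(4))
    K=D[ok&(abs(y)<.025)&(x>.06)&(x<.125)&(z>.005)&(z<.1)]
    print('kn n',len(K),np.percentile(K[:,2],[5,25,50,75,95]).round(4))
    h=np.histogram(K[:,2],bins=np.arange(.0,.1,.004)); print(h[0],h[1].round(3))
    np.save('K.npy',K)
E
python3 kn.py w3.pkl; python3 - <<'E'
from h import *
p,o=pickle.load(open('w3.pkl','rb'))
import cv2; i=cv2.cvtColor(p['img'],cv2.COLOR_RGB2BGR)[60:130,215:295]; cv2.imwrite('pics/w3k.png',cv2.resize(i,None,fx=7,fy=7,interpolation=cv2.INTER_CUBIC))
E
```

```text
doortop n 2073 z [-0.0368 -0.0357 -0.0343]
slope z vs x [-0.0003 -0.0357] y mid line [(np.float64(0.02), np.float64(-0.0002)), (np.float64(0.03), np.float64(-0.0002)), (np.float64(0.04), np.float64(-0.0002)), (np.float64(0.05), np.float64(-0.0005)), (np.float64(0.06), np.float64(-0.0002))] z vs y [-0.011  -0.0357] xmax 0.0755
kn n 577 [0.0298 0.0308 0.0314 0.032  0.0458]
[  0   1  10   6   1   0   1 399 103   9  12  14   4  10   3   1   0   1
   1   0   0   0   1   0] [0.    0.004 0.008 0.012 0.016 0.02  0.024 0.028 0.032 0.036 0.04  0.044
 0.048 0.052 0.056 0.06  0.064 0.068 0.072 0.076 0.08  0.084 0.088 0.092
 0.096]
```

View pics/w3k.png

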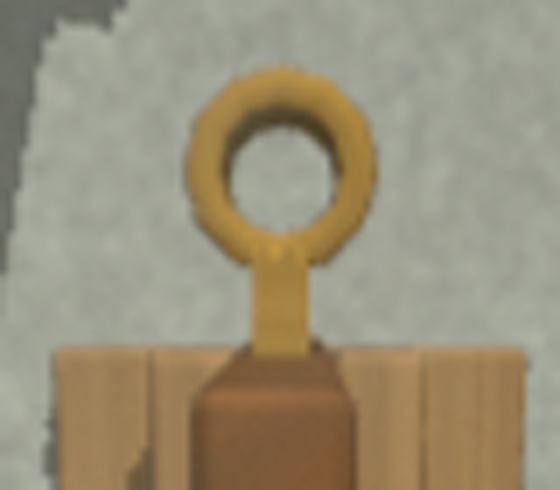

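Emit:
apply_moves(
  deltas=[
    [0.03, 0.007, 0, 0.0, -1],
    [0.04, 0.01, 0, 0.03, -1],
    [0.04, 0.01, 0, 0.03, -1],
    [0.04, 0.009, 0, 0.02, -1],
    [0.025, 0.006, 0, 0.01, -1],
    [0.01, 0.002, 0, 0.005, -1],
    [0, 0, 0, 0, -1],
    [0, 0, 0, 0, -1],
  ],
)

```text
t: 10.75
tool_pos: [0.5711, -0.0457, 0.2002]
tool_rot: [-2.132, -2.282, 0.032]
contact_force: [0.4, 0.0, -4.5]
opening: 0.0087
```

```bash
python3 go.py .575 .05 .21 94.1
```

```text
t 10.75 pos [ 0.5711 -0.0457  0.2002] yaw 93.9 tilt 1.55 open 0.0087 F [ 0.44  0.03 -4.51] q6 -0.273
delta tool [ 0.0952  0.0101 -0.0101] turn -0.0036
```

Emit:
apply_moves(
  deltas=[
    [0.015, 0.0015, 0, 0, -1],
    [0.02, 0.003, 0.005, 0, -1],
    [0.02, 0.003, 0.008, 0, -1],
    [0.015, 0.0025, 0.008, 0, -1],
    [0.01, 0, 0.008, 0, -1],
    [0.0, 0, 0.005, 0, -1],
    [0, 0, 0, 0, -1],
    [0, 0, 0, 0, -1],
  ],
)

```text
t: 11.75
tool_pos: [0.5745, 0.0392, 0.1624]
tool_rot: [-2.133, -2.28, 0.034]
contact_force: [0.5, -0.1, -2.9]
opening: 0.0091
```

```bash
python3 go.py .575 .05 .1543 94.1; python3 - <<'E'
from h import *
from kn import tool_cloud
K=np.load('K.npy'); K=K[(K[:,2]>.027)&(K[:,2]<.036)&(K[:,0]>.08)]
(c,r)=cv2.minEnclosingCircle(K[:,:2].astype(np.float32)); print('ring',c,r,K[:,2].mean())
o=ctrl.get_obs(); print(R.from_rotvec(o['tool_rot']).as_matrix().round(4)[2])
p=ctrl.get_image('wrist'); save(p,'w4.png'); pickle.dump((p,o),open('w4.pkl','wb'))
s=ctrl.get_image('side'); save(s,'s4.png'); pickle.dump((s,o),open('s4.pkl','wb'))
s=ctrl.get_image('top'); save(s,'t4.png'); pickle.dump((s,o),open('t4.pkl','wb'))
E
```

```text
t 11.75 pos [0.5745 0.0392 0.1624] yaw 93.82 tilt 1.65 open 0.0091 F [ 0.51 -0.07 -2.94] q6 -0.125
delta tool [0.0108 0.0015 0.008 ] turn -0.0049
ring (0.09157654643058777, 0.0003703941765706986) 0.011484252288937569 0.03139359755684918
[-0.0011 -0.0288 -0.9996]
```

View pics/w4.png

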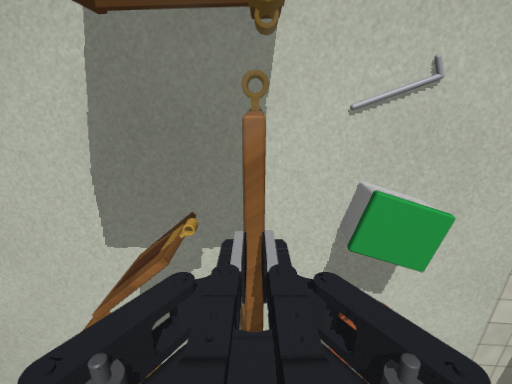

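View pics/s4.png

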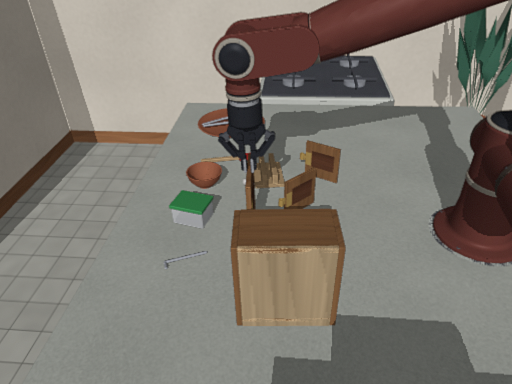

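View pics/t4.png

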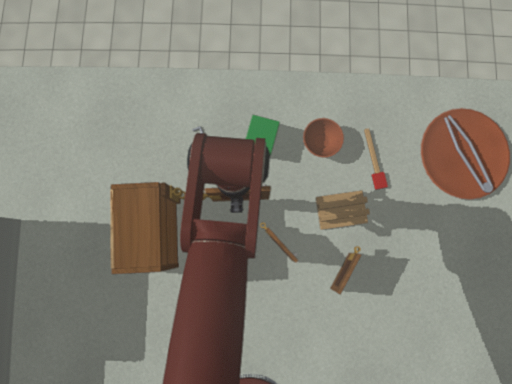

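```bash
python3 - <<'E'
from h import *
p,o=pickle.load(open('w4.pkl','rb'))
i=cv2.cvtColor(p['img'],cv2.COLOR_RGB2BGR)[0:112,215:295]; cv2.imwrite('pics/w4k.png',cv2.resize(i,None,fx=5,fy=5,interpolation=cv2.INTER_CUBIC))
M=p['mount']
def tz(uv,z):
    d=rays(p,uv)@M[:3,:3].T; return (M[:3,3]+d*((z-M[2,3])/d[:,2:]))
print('door kn',tz([[255.1,83.6],[255.6,84.7],[255.1,69.3],[255.1,97.9]],.0313).round(4))
C=cloud(p,o); ok=p['range_z']>0
for z0,z1 in((.146,.158),(.086,.098),(.205,.225)):
    Q=C[ok&(C[...,2]>z0)&(C[...,2]<z1)&(C[...,1]>.15)&(abs(C[...,0]-.57)<.03)]
    if len(Q)>8: print(z0,len(Q),Q.mean(0).round(4),Q.min(0).round(4),Q.max(0).round(4),cv2.minEnclosingCircle(Q[:,:2].astype(np.float32)))
np.set_printoptions(linewidth=200)
print((C[0:34:2,246:290:2,2]*1000).astype(int))
E
```

```text
door kn [[0.0936 0.0009 0.0313]
 [0.0928 0.0013 0.0313]
 [0.1029 0.0009 0.0313]
 [0.0839 0.0009 0.0313]]
0.146 92 [0.573  0.1772 0.15  ] [0.566  0.1762 0.1462] [0.5792 0.1795 0.1539] ((0.5725889205932617, 0.1790943741798401), 0.006717746611684561)
0.086 262 [0.5724 0.1821 0.0916] [0.5627 0.1762 0.0861] [0.5819 0.1908 0.0942] ((0.5720747709274292, 0.18603217601776123), 0.010138138197362423)
[[ 24  82  82  83 141 146 150 152 152 151 153 152 153 152 152 151 146 142  79  80   0   0]
 [ 25  78  78  77 138 143 147 149 151 152 151 152 151 150 149 147 142 138  75  74   0   0]
 [ 17  70  71  70 133 136 141 144 145 146 146 146 145 146 146 144 139 133  71   1   0   0]
 [ -1   0  65  66  65 132 136 140 142 141 143 142 143 140 140 136 133  49   1   0   0   0]
 [  0   0  44  46  47  92 133 136 137 138 139 140 138 138 135 133  44  43  -1   0   0   0]
 [  1   0  38  40  41  92 129 132 134 135 136 135 133 132 131  91  91  38   0   0   0   1]
 [  0   0  29  35  90  90  93  83 129 130 131 132 129  82  94  91  91  29   0   0   0   0]
 [  0   0   0  28  91  92  91  78  71  69  27  70  73  78  92  92  91   0   0   0   0   0]
 [  0   0   0  21  91  91  92  71  22 334  20  21  21  73  92  93  92   0   0   0   1   0]
 [  0   0   0  16  87  93  92  15  13  13  12  14   0  70  92  91  79   0   0   0   0  -1]
 [  0   0   0   0  79  92  92  92   1   0   0   0   0  91  91  92   0   0   1   1   0   0]
 [  0   0   0   0   1  92  91  91  93   0   0   0  91  93  92  91   0  -1   0   0   0   1]
 [ -1   0   1   0   0  87  90  92  92  91  91  93  93  92  90  86   0   0   0  -1   0   0]
 [  0   0   0   0   0  81  86  91  91  91  92  93  92  92  85  76   0   1   0   0   0   0]
 [  0   0   1   1   1  74  80  88  89  89  91  90  87  87  78   0   0   0   0   0   0   0]
 [  0   0   0   1   0   0  75  81  82  84  86  83  84  78  70   2   0   1   0   0   0   0]
 [  0   0   0   0   0  -2   1 334  76  78  80  78  77  71   0   0   0   0   0   0   0   0]]
```

View pics/w4k.png

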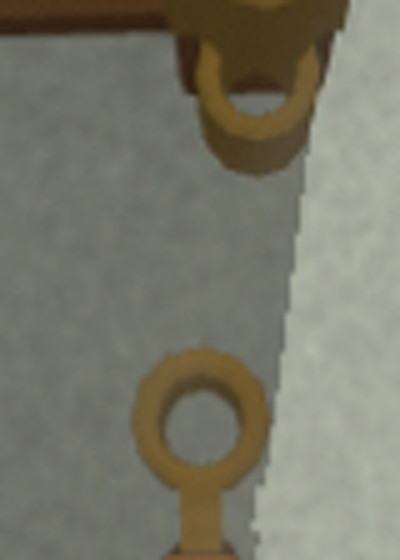

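```bash
cat > al.py <<'E'
from h import *
from kn import tool_cloud
import sys
from scipy.optimize import least_squares
def fit(P):  # outer radius fit using angular outermost points, R=10mm
    c=P.mean(0)
    for _ in range(5):
        a=np.arctan2(*(P-c).T[::-1]); r=np.hypot(*(P-c).T); b=np.digitize(a,np.linspace(-np.pi,np.pi,25))
        E=np.array([P[b==k][np.argsort(r[b==k])[-2]] for k in np.unique(b) if (b==k).sum()>2 and r[b==k].max()>.006])
        s=least_squares(lambda q:np.hypot(*(E-q).T)-.0098,c,loss='soft_l1',f_scale=.0005); c=s.x
    return c,np.abs(s.fun).mean()
def run(p,o,jam=None):
    D=tool_cloud(p); C=cloud(p,o); ok=p['range_z']>0
    T=R.from_rotvec(o['tool_rot']).as_matrix()
    m=ok&(abs(D[...,2]-.0313)<.004)&(D[...,0]>.0855)&(D[...,0]<.11)&(abs(D[...,1])<.018)
    c,e=fit(D[m][:,:2]); print('door ring tool',c.round(4),'res',e.round(5),m.sum(),'z',np.median(D[m][:,2]).round(4))
    # door tilt in tool frame from side: assume door z == -tool z +small
    k=T@np.array([c[0],c[1],np.median(D[m][:,2])+.013])+o['tool_pos']
    print('door_axis world',k.round(4))
    return k,C,ok
if __name__=='__main__':
    p,o=pickle.load(open(sys.argv[1],'rb')); k,C,ok=run(p,o)
    for z in(.092,.152):
        m=ok&(abs(C[...,2]-z)<.003)&(abs(C[...,0]-.5723)<.014)&(abs(C[...,1]-.186)<.013)
        if z>.1: m&=C[...,1]>.17
        if m.sum()>40:
            Q=C[m]; c,e=fit(Q[:,:2]); print('jamb',z,c.round(4),'res',e.round(5),m.sum(),'z',np.median(Q[:,2]).round(4),'ext',Q.min(0).round(4),Q.max(0).round(4))
E
python3 al.py w4.pkl; python3 al.py w3.pkl
python3 - <<'E'
from h import *
# cupboard yaw/top from clean top0, side0
for n in('top0','side0'):
    p,_=pickle.load(open(n+'.pkl','rb')); C=cloud(p); ok=p['range_z']>0
    m=ok&(abs(C[...,2]-.1515)<.003)&(abs(C[...,0]-.572)<.012)&(abs(C[...,1]-.186)<.015); Q=C[m]
    if len(Q)>3: print(n,len(Q),Q.min(0).round(4),Q.max(0).round(4))
    m=ok&(C[...,2]>.03)&(C[...,2]<.205)&(C[...,1]>.2)&(C[...,1]<.34)&(C[...,0]>.37)&(C[...,0]<.59); Q=C[m]
    if n=='side0':
        B=Q[(Q[:,1]>.3)&(Q[:,0]>.4)&(Q[:,0]<.55)]; f=np.polyfit(B[:,0],B[:,1],1); print('back',f,np.degrees(np.arctan(f[0])),np.polyval(f,.4755))
    S=C[ok&(abs(C[...,2]-.215)<.004)&(C[...,1]>.2)&(C[...,1]<.3)&(C[...,0]>.36)&(C[...,0]<.6)]
    ux=np.array([-.0715,.9974]);uy=np.array([-.9974,-.0715]); a=S[:,:2]@ux;b=S[:,:2]@uy
    print(n,'u',np.percentile(a,[.5,99.5]),'v',np.percentile(b,[.5,99.5]))
E
```

```text
door ring tool [0.0938 0.0005] res 0.00066 374 z 0.0315
door_axis world [0.5675 0.1327 0.1178]
jamb 0.092 [0.5723 0.1864] res 0.00018 241 z 0.092 ext [0.5627 0.1762 0.089 ] [0.5819 0.1908 0.0942]
door ring tool [0.0938 0.0005] res 0.00064 369 z 0.0313
door_axis world [ 0.5385 -0.1468  0.1635]
top0 33 [0.5617 0.1758 0.1493] [0.5808 0.1998 0.1543]
top0 u [0.17259517 0.26880399] v [-0.59650814 -0.39893508]
back [0.08058235 0.28058927] 4.607073871639382 0.31890617821477424
side0 u [0.17449806 0.26903973] v [-0.59718757 -0.40009532]Traceback (most recent call last):
  File "al.py", line 27, in <module>
    Q=C[m]; c,e=fit(Q[:,:2]); print('jamb',z,c.round(4),'res',e.round(5),m.sum(),'z',np.median(Q[:,2]).round(4),'ext',Q.min(0).round(4),Q.max(0).round(4))
                ~~~^^^^^^^^^
  File "al.py", line 10, in fit
    s=least_squares(lambda q:np.hypot(*(E-q).T)-.0098,c,loss='soft_l1',f_scale=.0005); c=s.x
    return func(*args, **kwargs)
    vector_fun = VectorFunction(
        fun_wrapped,
    ...<6 lines>...
        workers=workers
    )
    self._update_fun()
    ~~~~~~~~~~~~~~~~^^
    self.f = self.fun_wrapped(xp_copy(self.x))
             ~~~~~~~~~~~~~~~~^^^^^^^^^^^^^^^^^
    return np.atleast_1d(self.fun(x))
                         ~~~~~~~~^^^
    return self.f(x, *self.args, **self.kwargs)
           ~~~~~~^^^^^^^^^^^^^^^^^^^^^^^^^^^^^^
  File "al.py", line 10, in <lambda>
    s=least_squares(lambda q:np.hypot(*(E-q).T)-.0098,c,loss='soft_l1',f_scale=.0005); c=s.x
                                        ~^~
ValueError: operands could not be broadcast together with shapes (0,) (2,)
```

Emit:
apply_moves(
  deltas=[
    [0.004, 0.001, 0.001, 0, -1],
    [0.007, 0.0015, 0.002, 0, -1],
    [0.007, 0.0015, 0.002, 0, -1],
    [0.006, 0.0015, 0.0015, 0, -1],
    [0.003, 0.001, 0.0005, 0, -1],
    [0, 0, 0, 0, -1],
    [0, 0, 0, 0, -1],
    [0, 0, 0, 0, -1],
  ],
)

```text
t: 12.9
tool_pos: [0.5797, 0.0684, 0.1554]
tool_rot: [-2.134, -2.281, 0.033]
contact_force: [0.3, -0.1, -3.5]
opening: 0.0086
```

```bash
cat > look.py <<'E'
from h import *
import sys,al
n=sys.argv[1]
o=ctrl.get_obs(); p=ctrl.get_image('wrist'); o2=ctrl.get_obs(); save(p,n+'.png'); pickle.dump((p,o),open(n+'.pkl','wb'))
print('t',o2['t'],'drift',(o2['tool_pos']-o['tool_pos']).round(5))
k,C,ok=al.run(p,o)
T=R.from_rotvec(o['tool_rot']).as_matrix()
J=np.array([.5723,.1864,.110])
print('tilt row',T[2].round(4),'yaw',np.degrees(np.arctan2(T[1,0],T[0,0])).round(2),'F',o['contact_force'].round(2),'open',o['opening'])
print('err world',(J-k).round(4),'tool',((J-k)@T).round(4))
for z in(.152,.092):
    m=ok&(abs(C[...,2]-z)<.003)&(abs(C[...,0]-.5723)<.014)&(abs(C[...,1]-.186)<.013)
    if m.sum()>40:
        Q=C[m]
        try: c,e=al.fit(Q[:,:2])
        except Exception: continue
        print('jamb',z,c.round(4),'res',e.round(5),m.sum(),'z',np.median(Q[:,2]).round(4),'ext',Q.min(0).round(4),Q.max(0).round(4))
i=cv2.cvtColor(p['img'],cv2.COLOR_RGB2BGR)[0:112,200:312]; cv2.imwrite('pics/'+n+'k.png',cv2.resize(i,None,fx=5,fy=5,interpolation=cv2.INTER_CUBIC))
E
python3 look.py w5
```

```text
t 12.95 drift [ 1.e-05 -2.e-05  3.e-05]
door ring tool [0.0938 0.0005] res 0.00064 373 z 0.0313
door_axis world [0.5728 0.1619 0.111 ]
tilt row [-0.0011 -0.0276 -0.9996] yaw 93.8 F [ 0.33 -0.12 -3.49] open 0.008637319308814248
err world [-0.0005  0.0245 -0.001 ] tool [0.0245 0.0011 0.0009]
jamb 0.152 [0.5721 0.1865] res 0.00125 783 z 0.1522 ext [0.5583 0.1761 0.1491] [0.582 0.199 0.155]
jamb 0.092 [0.5723 0.1862] res 0.00079 273 z 0.0923 ext [0.5626 0.1761 0.0891] [0.5817 0.199  0.0949]
```

View pics/w5k.png

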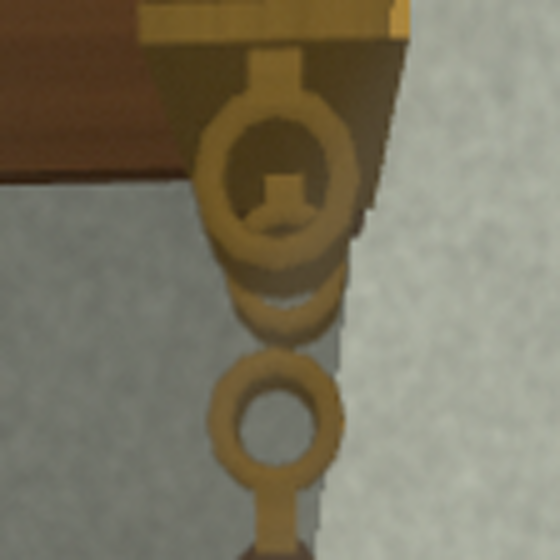

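Emit:
apply_moves(
  deltas=[
    [0.003, 0.0005, 0.0005, 0, -1],
    [0.0045, 0.0005, 0.0003, 0, -1],
    [0.0045, 0, 0, 0, -1],
    [0.0045, 0, 0, 0, -1],
    [0.003, 0, 0, 0, -1],
    [0.0015, 0, 0, 0, -1],
    [0, 0, 0, 0, -1],
    [0, 0, 0, 0, -1],
  ],
)

```text
t: 13.95
tool_pos: [0.5793, 0.0909, 0.1546]
tool_rot: [-2.134, -2.281, 0.032]
contact_force: [0.3, -0.2, -3.5]
opening: 0.0085
```

```bash
python3 look.py w6
```

```text
t 14.0 drift [ 0.e+00 -4.e-05  2.e-05]
door ring tool [0.0954 0.0007] res 0.003 203 z 0.0314
door_axis world [0.5725 0.186  0.1102]
tilt row [-0.0011 -0.0274 -0.9996] yaw 93.8 F [ 0.33 -0.23 -3.47] open 0.008471408055663402
err world [-0.0002  0.0004 -0.0002] tool [ 0.0005 -0.0002  0.0002]
jamb 0.152 [0.5721 0.187 ] res 0.00115 663 z 0.1523 ext [0.5583 0.177  0.1491] [0.582  0.199  0.1549]
```

View pics/w6k.png

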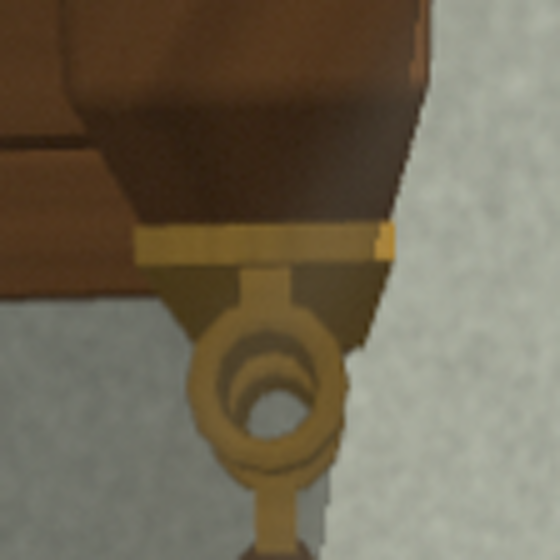

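Emit:
apply_moves(
  deltas=[
    [0.001, 0, 0, 0, -1],
    [0.0007, 0, 0, 0, -1],
    [0, 0, 0, 0, -1],
    [0, 0, 0, 0, -1],
    [0, 0, 0, 0, -1],
    [0, 0, 0, 0, -1],
    [0, 0, 0, 0, -1],
    [0, 0, 0, 0, -1],
  ],
)

```text
t: 15.0
tool_pos: [0.5792, 0.0924, 0.1546]
tool_rot: [-2.135, -2.28, 0.032]
contact_force: [0.2, 0.8, -3.2]
opening: 0.0084
```

```bash
python3 look.py w7; python3 - <<'E'
from h import *
p,o=pickle.load(open('w7.pkl','rb'))
T=R.from_rotvec(o['tool_rot']).as_matrix(); k=o['tool_pos']+T@[.0938,.0005,.0444]; print('axis with fixed offset',k.round(4), 'err',(np.array([.5722,.1864,.11])-k).round(4),'dq',abs(o['dq']).max())
s=ctrl.get_image('side'); save(s,'s7.png'); i=cv2.imread('pics/s7.png')[120:340,200:380]; cv2.imwrite('pics/s7c.png',cv2.resize(i,None,fx=2.7,fy=2.7))
E
python3 kn.py w7.pkl
```

```text
t 15.05 drift [ 0.e+00 -1.e-05  5.e-05]
door ring tool [0.0975 0.0046] res 0.00293 120 z 0.0314
door_axis world [0.5762 0.1899 0.11  ]
tilt row [-0.0011 -0.0273 -0.9996] yaw 93.77 F [ 0.18  0.79 -3.19] open 0.008443949606338543
err world [-0.0039 -0.0035  0.    ] tool [-0.0032 -0.0041  0.0001]
jamb 0.152 [0.572 0.187] res 0.00117 653 z 0.1523 ext [0.5583 0.1769 0.1491] [0.5821 0.199  0.1546]
axis with fixed offset [0.5724 0.1859 0.1101] err [-0.0002  0.0005 -0.0001] dq 0.0018951564524247414
doortop n 2072 z [-0.0367 -0.0357 -0.0343]
slope z vs x [-0.0002 -0.0357] y mid line [(np.float64(0.02), np.float64(-0.0003)), (np.float64(0.03), np.float64(-0.0003)), (np.float64(0.04), np.float64(-0.0003)), (np.float64(0.05), np.float64(-0.0005)), (np.float64(0.06), np.float64(-0.0003))] z vs y [-0.0117 -0.0357] xmax 0.12
kn n 753 [0.0074 0.0178 0.0309 0.0386 0.0725]
[  0  46  62  62  45  48  35 177  65  34  26  22  24  19  11  13   7  17
  10  11   8  10   0   0] [0.    0.004 0.008 0.012 0.016 0.02  0.024 0.028 0.032 0.036 0.04  0.044
 0.048 0.052 0.056 0.06  0.064 0.068 0.072 0.076 0.08  0.084 0.088 0.092
 0.096]
```

View pics/w7k.png

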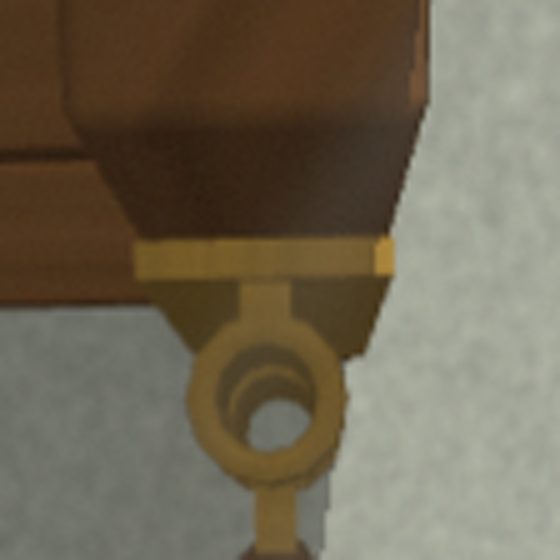

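View pics/s7c.png

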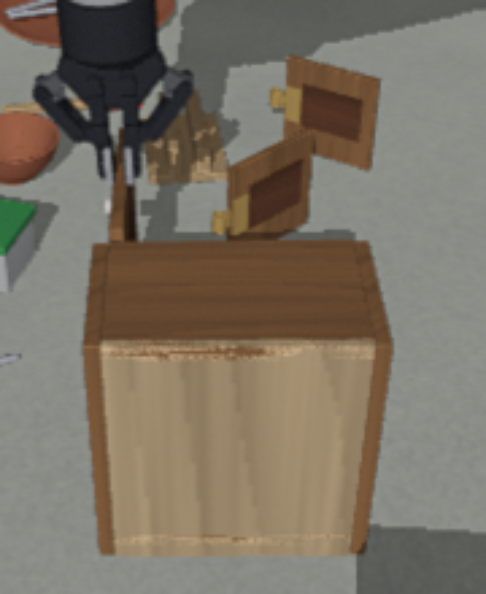

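The holes line up at (255,84) in the wrist picture. With the fixed knuckle offset the error is about 0.5 mm sideways and 0.1 mm in height, and the arm is steady. Handing in.

```bash
python3 -c "
from h import *
print(ctrl.finish_job())"
```

```text
the job is handed in; nothing more can be done
None
```

I took the largest door out of the stand and pinched it at the middle of its top edge with 80 N. I carried it to the cupboard, slid its knuckle level into the gap between the jamb's two knuckles, and handed the job in at about 15 s, still holding it there.

**Last checks:**
- **Alignment:** the door's knuckle was about 0.5 mm from the jamb's hole axis sideways and 0.1 mm from mid-gap in height. It used the knuckle position measured on the door before it went into the gap. In the wrist picture I could see through the holes.
- **Upright and straight out:** the tool was tilted 0.027 rad, so the door should lean no more than about 0.03 rad. Its direction was within about 0.5° of the cupboard's.
- **Contact:** the wrist reading was about 3.2 N downwards, roughly the door's weight. The sideways reading was under 1 N.
- **Stillness:** the arm's joints were practically at rest.

**One check disagreed:** fitting the door's ring directly in the last picture put it 3–4 mm off sideways. I set that aside because the upper jamb knuckle covered most of the ring by then (120 pixels against about 370 when clear). The bowl, keeper, brush and pin showed no sign of having been touched, but I did not measure them again at the end.

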